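Check that the vial crimper's lever stops short of the bar

ROBOT

A 6-joint arm with a two-finger parallel gripper is mounted at the origin on a cart in front of the work surface, level with it; the furniture and walls round the work are solid. World frame = base frame: x ahead of the robot, y to its left, z up, the work surface at z = 0. Lengths are in m, angles in rad, forces in N, time in s.
With the tool pointing down it reaches from about 0.4 to 0.825 m from the base axis. Payload 7 kg.
Tool frame: the origin (TCP) lies between the finger pads; the fingertips stand 19 mm ahead of it and the grasp point (between the pads) is the TCP; z points along the fingers, y is the line along which they close (so a half turn about z gives the same grasp; the last joint's range is limited). The gripper opens to 85 mm and grips with 20 to 120 N. Pads are 22 mm wide; open, the fingers measure 114 mm over their backs; the gripper's body (76 mm by 85 mm) begins 54 mm behind the grasp point. The pads swing forward as they close: fully open they stand 13 mm farther back than shut.
Start: joints at [-1.051, 0.359, 0.012, 0, -1.224, -0.288], TCP at [0.155, -0.657, 0.25] pointing down, gripper open.
Joint ranges: [-3.07, 3.07], [-1.43, 2.12], [-1.02, 1.25], [-3.03, 1.67], [-3.05, -0], [-3.03, 3.03]. Speed limits (rad/s): [2.39, 2.39, 3.01, 3.14, 3.14, 3.14].

INTERFACE

Orientations are given as [roll, pitch, yaw] about the fixed x, y, z axes, in that order (R = Rz(yaw) Ry(pitch) Rx(roll)).
In Python, from bench import * gives the robot as it stands. The module is installed in compiled form; this text tells all that it offers.
- The arm moves only by the tool move_arm, never from a script. Its argument "plan" is one flat list of numbers, 5 for each row, row after row: the shift along the tool's x, y, z in mm, then the turn about the tool's z in rad, then the finger opening in mm, from 0 to 85.4. A call has 1 to 20 rows; each row is the pose to reach, as a shift and turn from the pose commanded when the call began, along the tool's axes at that moment; what a row does not reach only later rows make up. A row lasts 1/12 s, in which the tool goes at most 41.7 mm and 7.16 degrees, less where a joint would pass 70% of its speed; a pose out of reach is approached as far as the arm can. A call with a gripper value outside its range is refused whole. The fingers move at their own pace and stop on an object; the grip force is fixed at half the most. Time passes only in rows, so rows that repeat a pose let the fingers close. It gives the time, the measured TCP pose, the force, the opening and the grip force at its end, in the units of the state.
- read_state(): the state, without advancing time (a new reading comes with each control period).
- snapshot(name): name is "side" or "top"; returns a dict with "color" (420x560x3 uint8, red, green, blue), "z_map" (420x560 float32, m along the optical axis (not along the pixel's ray), 0 where there is no reading), "fx", "fy", "cx", "cy" (pixels), "position" and "orientation" of the camera in the world. Camera axes: x right, y down, z forward; pixel columns grow to the right and rows downward; lengths in m; the calibration is good to about 2 mm. A picture is of the moment at which its call begins.
- hand_in(): hands the job in; it is judged then, once.
Trained networks look in a picture, given as the dict that the camera call returned (one of the last four; its "shot" number tells which), for a name from the list of things; names that differ only in an ending like _2 or _b are one class to them, and where a whole thing is asked for, a point or a joint stands for the part that bears it (a point fixed in the world has none). Each returns a list of dicts, best first, with "confidence" (0 to 1); they miss things now and then, are a little off and sometimes report something else, mostly with a low value. They report only what shows in the picture. A call takes as long as a camera call. They do not tell look-alikes from the thing itself.
- search_frame(picture, label): "position" ([x, y, z] in m, in world coordinates, good to about 4 mm: the middle of the surface that is visible of it).
The state is a dict: "time": time; "joint_pos": joint angles; "joint_vel": joint speeds; "effort": joint torques, N m; "ee_pos": TCP position; "ee_rot": TCP orientation; "ft_force": force on the tool from outside, world axes, zero at the start; "moment": the same for the moment, N m; "finger_gap": finger opening in m; "grip_force": force on a finger pad.
Only numpy, scipy, OpenCV 4.12 (cv2) and the standard library are available. Lean on these libraries where they do the work, as an engineer would, in place of code of your own. Each camera call takes 0.05 s, during which the arm holds its last target. There are 200 camera calls.

TASK

Check the stop of the bench-mounted vial crimper, the hand tool with the thick round head; its neighbour with the two-pronged head, the decapper, stays untouched. With the outside of your fingers push the crimper's hand lever in as far as its stop without forcing it, let it slowly all the way back out and take your fingers off it, then press it in to its stop again and finish while still holding it there, so that I can measure the gap left to the bar. Only push: do not take hold of the lever or put fingers between it and the bar, and leave all the other things lying where they are.

Things in the scene. Friction and masses are not known exactly. Their poses are not given: they have to be found in the camera images.
- crimper: Vial crimper lying on its side in a fixed bench stand (foot 100x100 mm, 128 mm tall overall). Head: one round steel collar 56 mm across. Origin on the desk; own x from lever to bar, y along the bar to the head, z up. Bar: 16 mm thick, axis at x +16, z 100 mm, y +30 to -109; hinge block y 30 to 70, head to y +106. A stop screw sticks 15 mm out of the bar towards the lever.
- decapper: Decapper, to be left alone: the same stand, bar and lever, about 30 cm to the left or right of the crimper, but its head is a fork of two flat steel prongs 46 mm apart, reaching to y +124 mm, and it has no stop screw. Origin and axes as the crimper's.
- crimper_pivot (a point): Point on the crimper lever's upright hinge axis at the lever's mid height (100 mm above the desk); at x -12, y +50 mm in the crimper's frame. The middle of the black pressing face is 100 mm from it along the lever.
- crimper_lever (a joint): Crimper lever angle, rad: 0 = fully out, splayed from the bar; grows as it is pressed; rigid stop at 0.32, where it is parallel to the bar with a 15 mm gap. A spring returns it: about 2 N to start and 5.5 N just before the stop, at the middle of the black face; then rigid. Its inner half, facing the bar, is a bare steel strip 5 mm thick (crimper_lever_c2): not to be touched.
- crimper_press (a point): Middle of the outer face of the black plastic outer half (crimper_lever_c1) of the crimper lever, the part to push: 104 mm long, 24 mm tall, 8 mm thick, moves with the lever. 100 mm above the desk; own x = into the lever towards the bar (push direction), y along the lever to the hinge, z up. Below and in front of it nothing is taller than a 34 mm vial.
- decapper_lever (a joint): Decapper lever angle, rad: 0 = fully out, grows as it is pressed (to 0.42); the same spring. Must stay at 0.
- vial_1: Bystander: small screw-cap vial, 12 mm across, 34 mm tall, standing near the crimper's foot; origin under its centre
- vial_2: Bystander: small screw-cap vial, 12 mm across, 34 mm tall, standing near the decapper's foot; origin under its centre
- timer: Bystander: white bench timer, 64x64x18 mm, lying in front; origin under its centre
- spanner: Bystander: small open-ended spanner, 24x144x8 mm, lying in front at the left; origin under its centre
- pen_1: Bystander: marker pen, 17x135x16 mm, lying in front at the right; origin under its centre
- beaker_50: Bystander: glass beaker, 47 mm across, 58 mm tall, behind the tools; origin under its centre
- vial_rack: Bystander: blue rack of vials, 74x120x40 mm, at the left behind the tools; origin under its centre
Things that resemble listed ones, but are neither listed nor needed, are in the scene too. Leave any red look-alike of the crimper alone.

How it is judged:
On the way, in this order (a step that is already met when the one before it is completed fails the run):
1. the crimper's lever is pressed in to its stop by the fingers (value of joint crimper_lever above 0.295 rad and contact force between the fingers and crimper_lever_c1 above 2 N), for 0.2 s.
2. the lever is fully out again and the fingers are off it (value of joint crimper_lever below 0.025 rad and contact force between the fingers and crimper_lever_c1 below 0.3 N), for 0.2 s.
At the end, for the whole second after the job is handed in: After one full press and release, the crimper's lever is again held still at its stop (within 0.025 rad of it) by the fingers, pushing with 2 to 40 N on its outer half; the decapper's lever is out (under 0.04 rad) and every bystander lies within 15 mm of where it was (all of step 1 and contact force between the fingers and crimper_lever_c1 below 40 N and velocity of joint crimper_lever between -0.1 and 0.1 rad/s and value of joint decapper_lever below 0.04 rad and distance of each of vial_1, vial_2, timer, spanner, pen_1, beaker_50, vial_rack from where it was at the start of the episode below 0.015 m); the arm keeps its last pose, push and grip.
It fails at once if the lever is forced: over 40 N on it (contact force between the fingers and crimper_lever_c1 above 40 N).
It fails at once if the lever snaps back instead of being let out slowly (over 3.5 rad/s) (velocity of joint crimper_lever below -3.5 rad/s).
It fails at once if fingers touch the lever's inner half, as in gripping it or reaching behind it (contact force between the fingers and crimper_lever_c2 above 2 N).
It fails at once if the decapper is pushed or its lever pressed (value of joint decapper_lever above 0.04 rad or contact force between the fingers and decapper above 2 N).
It fails at once if a bystander is lifted or shoved (over 15 mm) (distance of any of vial_1, vial_2, timer, spanner, pen_1, beaker_50, vial_rack from where it was at the start of the episode above 0.015 m).
It also fails if it takes over 42 s, if anything falls off the work surface, if the arm or the gripper's body presses on something with over 40 N, if the wrist force passes 120 N, or if a joint passes its speed limit or range.

## Working session

There is one attempt and no reset: what is moved stays moved. The work goes in short steps, Python scripts to look and compute and a tool call to move; the robot and the scene stay as the last step left them, time stands still between calls to the robot, and variables do not carry over. Pictures are saved under pics/ and viewed, at most 10 in all, crops included, and the job is handed in when it is done.

Besides the shell and the picture viewer there is one more tool, called after "Call:" as a command line: name --argument value ..., lists and objects as JSON in quotes. move_arm: Moves the arm, as the interface text tells. Its arguments: {"type":"object","properties":{"plan":{"type":"array","items":{"type":"number"}}},"required":["plan"]}

```bash
mkdir -p pics; cat > h.py <<'E'
from bench import *
import numpy as np, cv2
from scipy.spatial.transform import Rotation as Ro
def world(p,u,v,z=None):
    z=p["z_map"][int(v),int(u)] if z is None else z
    c=np.array([(u-p["cx"])/p["fx"]*z,(v-p["cy"])/p["fy"]*z,z])
    return rot(p)@c+np.array(p["position"])
def rot(p):
    o=np.array(p["orientation"])
    return o if o.shape==(3,3) else Ro.from_euler('xyz',o).as_matrix()
def pix(p,X):
    c=rot(p).T@(np.array(X)-p["position"]); return (c[:2]/c[2]*[p["fx"],p["fy"]]+[p["cx"],p["cy"]]).round(0)
E
python3 - <<'E'
from h import *
for n in("top","side"):
    p=snapshot(n); cv2.imwrite(f"pics/{n}1.png",p["color"][:,:,::-1])
    print(n,p["position"],p["orientation"],p["fx"])
    for l in("crimper","decapper","crimper_press","vial_1","spanner","pen_1"):
        for r in search_frame(p,l)[:4]: print(l,np.round(r["position"],3),round(r["confidence"],2),pix(p,r["position"]))
print(read_state())
E
```

```text
top [0.28721328 0.16669305 1.23939601] [-2.94225874  0.00832606 -1.57849146] 415.7375863889769
crimper [0.612 0.624 0.106] 0.84 [123. 177.]
crimper [0.544 0.181 0.108] 0.59 [280. 199.]
decapper [ 0.524 -0.182  0.102] 0.57 [409. 205.]
crimper_press [0.552 0.59  0.107] 0.81 [134. 198.]
crimper_press [0.491 0.152 0.112] 0.74 [290. 218.]
spanner [ 0.496 -0.24   0.112] 0.69 [433. 214.]
spanner [0.377 0.202 0.006] 0.65 [273. 262.]
side [0.39186489 1.23399301 0.60560776] [-2.03716554  0.02603281 -3.00907089] 416.3273096834886
crimper [0.614 0.641 0.096] 0.7 [215. 311.]
crimper [0.542 0.2   0.097] 0.6 [283. 208.]
decapper [ 0.525 -0.151  0.061] 0.64 [301. 175.]
crimper_press [0.552 0.602 0.103] 0.75 [251. 297.]
crimper_press [0.482 0.159 0.098] 0.68 [306. 203.]
crimper_press [ 0.38  -0.001  0.011] 0.54 [342. 207.]
vial_1 [0.495 0.241 0.018] 0.42 [299. 241.]
spanner [0.378 0.209 0.008] 0.48 [342. 240.]
pen_1 [ 0.363 -0.169  0.009] 0.66 [347. 188.]
{'time': 0.7, 'joint_pos': array([-1.05092073e+00,  3.58584529e-01,  1.18556453e-02,  2.83753096e-05,
       -1.22409411e+00, -2.88078473e-01]), 'joint_vel': array([ 0.0015053 , -0.00048627,  0.00093865,  0.00032354,  0.00023313,
       -0.00021538]), 'effort': array([ 7.99968784e-04, -5.82767701e+01,  2.93602699e+01,  6.94059491e+00,
       -5.68795404e-04, -7.00372794e-06]), 'ee_pos': array([ 0.15501052, -0.65692113,  0.25029804]), 'ee_rot': array([ 3.14157467e+00, -3.31629960e-05, -2.90978589e+00]), 'ft_force': array([ 0.07974936, -0.79918429,  0.38810014]), 'moment': array([0.03049107, 0.01793207, 0.02172024]), 'grip_force': 0.0, 'finger_gap': 0.08550382651047858}
```

View pics/top1.png

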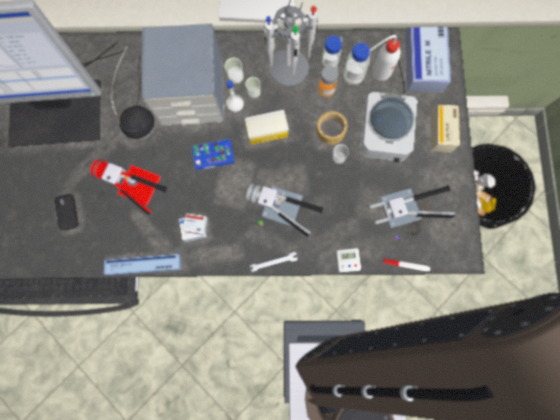

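View pics/side1.png

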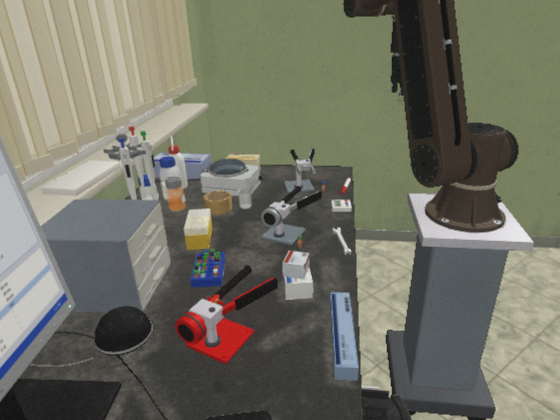

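```bash
python3 - <<'E'
from h import *
p=snapshot("top")
c=p["color"][165:275,230:470,::-1]
cv2.imwrite("pics/crop1.png",cv2.resize(c,None,fx=3.3,fy=3.3,interpolation=cv2.INTER_CUBIC))
pts=[]
for v in range(170,250):
  for u in range(235,335):
    w=world(p,u,v)
    if 0.085<w[2]<0.14: pts.append(list(w)+[u,v])
pts=np.array(pts);np.save("pts.npy",pts)
# occupancy map at 5 mm
x0,y0=pts[:,0].min(),pts[:,1].min();print(x0,y0,pts[:,0].max(),pts[:,1].max())
g={}
for q in pts: g[(int((q[0]-x0)/.006),int((q[1]-y0)/.006))]=q[2]
for i in range(40,-1,-1): print("%.3f "%(x0+i*.006)+"".join("%4d"%(1000*g[(i,j)]) if (i,j) in g else "   ." for j in range(45,-1,-1)))
E
```

```text
0.44181908479570614 0.0627685917478848 0.5926700103421694 0.277643903778907
0.682    .   .   .   .   .   .   .   .   .   .   .   .   .   .   .   .   .   .   .   .   .   .   .   .   .   .   .   .   .   .   .   .   .   .   .   .   .   .   .   .   .   .   .   .   .   .
0.676    .   .   .   .   .   .   .   .   .   .   .   .   .   .   .   .   .   .   .   .   .   .   .   .   .   .   .   .   .   .   .   .   .   .   .   .   .   .   .   .   .   .   .   .   .   .
0.670    .   .   .   .   .   .   .   .   .   .   .   .   .   .   .   .   .   .   .   .   .   .   .   .   .   .   .   .   .   .   .   .   .   .   .   .   .   .   .   .   .   .   .   .   .   .
0.664    .   .   .   .   .   .   .   .   .   .   .   .   .   .   .   .   .   .   .   .   .   .   .   .   .   .   .   .   .   .   .   .   .   .   .   .   .   .   .   .   .   .   .   .   .   .
0.658    .   .   .   .   .   .   .   .   .   .   .   .   .   .   .   .   .   .   .   .   .   .   .   .   .   .   .   .   .   .   .   .   .   .   .   .   .   .   .   .   .   .   .   .   .   .
0.652    .   .   .   .   .   .   .   .   .   .   .   .   .   .   .   
[... 6106 characters left out ...]
  .   .   .   .   .   .   .   .   .   .   .   .   .   .   .   .   .   .   . 100  97 110 111 109   .   .   .   .   .   .   .   .
0.454    .   .   .   .   .   .   .   .   .   .   .   .   .   .   .   .   .   .   .   .   .   .   .   .   .   .   .   .   .   .   .   .   .   .  93  99 111 111 111   .   .   .   .   .   .   .
0.448    .   .   .   .   .   .   .   .   .   .   .   .   .   .   .   .   .   .   .   .   .   .   .   .   .   .   .   .   .   .   .   .   .   .   .   .  97 103 111 107   .   .   .   .   .   .
0.442    .   .   .   .   .   .   .   .   .   .   .   .   .   .   .   .   .   .   .   .   .   .   .   .   .   .   .   .   .   .   .   .   .   .   .   .   .  97 110 108   .   .   .   .   .   .
```

View pics/crop1.png

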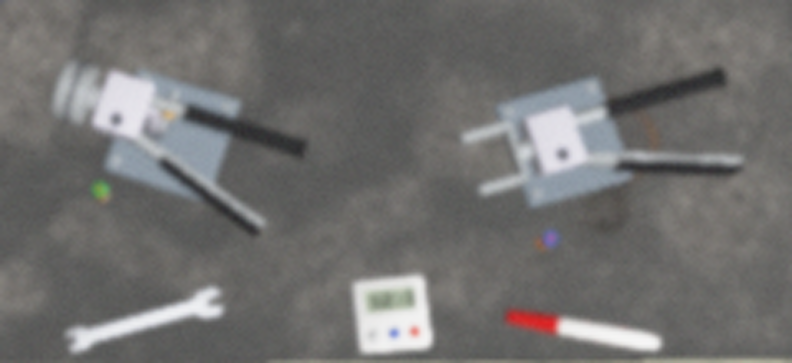

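The round-collared grey tool at top pixel (280,200) is the crimper. The red one at (123,177) is the look-alike, and the two-pronged one at (405,205) is the decapper. The crop shows the collar and the fork clearly. The crimper's lever is the lower, nearer-robot arm, with its tip at about (308,234), so I push it away from the robot.

```bash
cat >> h.py <<'E'
def pose():
    P=np.load("pts.npy"); P=P[P[:,2]>.098][:,:2]
    def line(a,b,ang):
        for k in range(6):
            d=(b-a)/np.linalg.norm(b-a); n=np.array([-d[1],d[0]])
            s=(P-a)@d; e=(P-a)@n; L=np.linalg.norm(b-a)
            q=P[(s>0)&(s<L)&(abs(e)<.014)]
            c=q.mean(0); v=np.linalg.svd(q-c)[2][0]; v*=np.sign(v@d)
            a,b=c+v*((a-c)@v),c+v*((b-c)@v)
        return c,v,q
    cb,db,_=line(np.array([.552,.17]),np.array([.515,.07]),0)
    cl,dl,ql=line(np.array([.518,.195]),np.array([.446,.105]),0)
    return P,cb,db,cl,dl,ql
def frame(yaw,t):
    return np.array([[np.cos(yaw),-np.sin(yaw)],[np.sin(yaw),np.cos(yaw)]]),t
E
python3 - <<'E'
from h import *
P,cb,db,cl,dl,ql=pose()
th=.32
ab=np.arctan2(*db[::-1]); al=np.arctan2(*dl[::-1])
print("bar dir",ab,"lever dir",al,"diff",ab-al)
yaw=ab+np.pi/2   # own -y = bar dir
R=np.array([[np.cos(yaw),-np.sin(yaw)],[np.sin(yaw),np.cos(yaw)]])
# own: lever mid line: pivot + out*1.5mm ; dir
d=np.array([-np.sin(th),-np.cos(th)]); o=np.array([-np.cos(th),np.sin(th)])
piv=np.array([-.012,.05]); m=piv+.0015*o
k=(.016-m[0])/d[0]; Iown=m+k*d
A=np.array([db,-dl]).T; s=np.linalg.solve(A,cl-cb); I=cb+db*s[0]
t=I-R@Iown
print("yaw",yaw,"origin",t,"pivot",R@piv+t)
pr=R@(piv+.1*d+.008*o)+t; pr2=R@(piv+[-.008,-.1])+t
print("press rest",pr,"n",R@-o,"stop",pr2,"n",R@[1,0])
e=R@(piv+.152*d)+t; print("lever tip pred",e,"seen",ql[(ql@dl).argmax()],"bar tip pred",R@[.016,-.109]+t)
E
```

```text
bar dir -1.901829678907221 lever dir -2.230232739099732 diff 0.328403060192511
yaw -0.33103335211232454 origin [0.53088644 0.1656616 ] pivot [0.53578898 0.21684719]
press rest [0.46882444 0.14214946] n [ 0.795458   -0.60600872] stop [0.49572127 0.12487666] n [ 0.94570699 -0.32502045]
lever tip pred [0.44367565 0.09593757] seen [0.44278402 0.10859868] bar tip pred [0.51059052 0.05737921]
```

Call:
move_arm --plan '[-40,0,0,0,0,-80,0,0,0,0,-120,20,0,0,0,-140,60,0,0,0,-150,100,0,0,0,-150,140,0,0,0,-150,180,0,0,0,-150,220,0,0,0,-150,260,0,0,0,-150,300,0,0,0]'

```text
time: 1.58
ee_pos: [0.2313, -0.329, 0.2501]
ee_rot: [-3.141, 0.0, -2.91]
ft_force: [0.9, 1.1, 1.8]
finger_gap: -0.0002
grip_force: 0.0
```

Call:
move_arm --plan '[-29,14,0,0.04,0,-58,28,0,0.08,0,-87,41,0,0.12,0,-116,55,0,0.16,0,-139,84,0,0.2,0,-163,114,0,0.24,0,-186,143,0,0.28,0,-210,173,0,0.32,0,-233,202,0,0.36,0,-245,235,0,0.4,0,-256,268,0,0.44,0,-267,300,0,0.48,0,-277,332,0,0.52,0,-288,365,0,0.56,0,-298,398,0,0.6,0,-309,430,0,0.63,0,-309,430,0,0.63,0,-309,430,0,0.63,0]'

```text
time: 3.08
ee_pos: [0.434, 0.1606, 0.2501]
ee_rot: [-3.141, -0.0, 2.746]
ft_force: [-0.1, 0.1, -0.5]
finger_gap: 0.0002
grip_force: 0.0
```

Call:
move_arm --plan '[0,0,40,0,0,0,0,80,0,0,0,0,115,0,0,0,0,140,0,0,0,0,155,0,0,0,0,155,0,0,0,0,155,0,0]'

```text
time: 3.67
ee_pos: [0.4339, 0.158, 0.0953]
ee_rot: [-3.14, -0.0, 2.743]
ft_force: [0.5, -0.4, 1.2]
finger_gap: -0.0001
grip_force: 0.0
```

```bash
python3 - <<'E'
from h import *
p=snapshot("side"); cv2.imwrite("pics/c2.png",cv2.resize(p["color"][150:280,220:400,::-1],None,fx=4,fy=4,interpolation=cv2.INTER_CUBIC))
print(read_state()["ee_pos"],read_state()["ft_force"])
E
```

```text
[0.43456062 0.15871882 0.09613904] [-0.10783429  0.46056133  1.37115743]
```

View pics/c2.png

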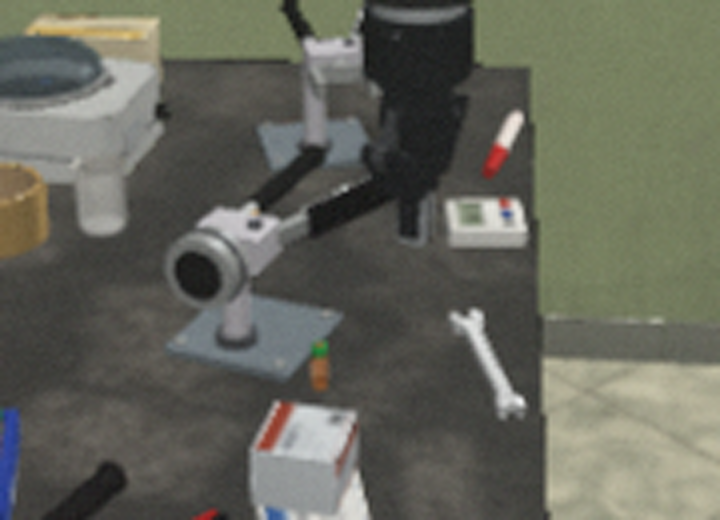

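```bash
python3 - <<'E'
from h import *
p=snapshot("side"); s=read_state()
R=Ro.from_euler('xyz',s["ee_rot"]).as_matrix()
g={}
for v in range(150,215):
  for u in range(305,345):
    w=R.T@(world(p,u,v)-s["ee_pos"])
    if abs(w[0])<.045 and -.06<w[1]<.09 and -.08<w[2]<.025:
        k=int(np.floor(w[2]*200)); g.setdefault(k,[]).append(w)
for k in sorted(g):
    a=np.array(g[k])*1000; print("toolz %d height %d"%(k*5,96-k*5),"x",np.percentile(a[:,0],[3,97]).round(),"y",np.percentile(a[:,1],[3,97]).round(),len(a))
E
```

```text
toolz -80 height 176 x [-3. 22.] y [-21.  57.] 44
toolz -75 height 171 x [-6. 19.] y [-55.  61.] 40
toolz -70 height 166 x [-8. 19.] y [-51.  63.] 54
toolz -65 height 161 x [-4. 19.] y [-51.  59.] 39
toolz -60 height 156 x [-8. 19.] y [-42.  57.] 29
toolz -55 height 151 x [-9. 20.] y [-44.  50.] 34
toolz -50 height 146 x [-4. 19.] y [-41.  48.] 35
toolz -45 height 141 x [-6. 18.] y [-38.  42.] 20
toolz -40 height 136 x [-7. 15.] y [-36.  38.] 22
toolz -35 height 131 x [-6. 16.] y [-27.  35.] 32
toolz -30 height 126 x [-7. 16.] y [-24.  32.] 20
toolz -25 height 121 x [10. 15.] y [-10.  12.] 7
toolz -20 height 116 x [-41.  14.] y [-8. 16.] 15
toolz -15 height 111 x [-44.  13.] y [-13.  22.] 37
toolz -10 height 106 x [-43.  12.] y [-12.  24.] 31
toolz -5 height 101 x [-43.  12.] y [-12.  21.] 29
toolz 0 height 96 x [-43.  13.] y [-25.  25.] 33
toolz 5 height 91 x [-44.  12.] y [-32.  20.] 24
toolz 10 height 86 x [-9. 13.] y [-2. 12.] 11
toolz 15 height 81 x [-8. 10.] y [3. 7.] 9
```

Call:
move_arm --plan '[-8,-1,-5,0,0,-16,-2,-5,0,0,-22,-3,-5,0,0,-25,-3,-5,0,0,-28,-4,-5,0,0,-31,-4,-5,0,0,-34,-5,-5,0,0,-37,-5,-5,0,0,-40,-5,-5,0,0,-42,-6,-5,0,0,-44,-6,-5,0,0,-46,-6,-5,0,0,-48,-7,-5,0,0,-50,-7,-5,0,0,-51,-7,-5,0,0,-52,-7,-5,0,0,-52,-7,-5,0,0,-52,-7,-5,0,0]'

```text
time: 5.27
ee_pos: [0.4789, 0.132, 0.1]
ee_rot: [-3.141, -0.001, 2.743]
ft_force: [-5.9, -0.5, -1.4]
finger_gap: -0.0002
grip_force: 2.1
```

Call:
move_arm --plan '[-1,0,0,0,0,-1.5,0,0,0,0,-2,0,0,0,0,-2.5,0,0,0,0,-3,0,0,0,0,-3,0,0,0,0]'

```text
time: 5.77
ee_pos: [0.4814, 0.1307, 0.1]
ee_rot: [-3.14, -0.001, 2.743]
ft_force: [-6.1, -0.9, -1.7]
finger_gap: 0.0005
grip_force: 2.4
```

Call:
move_arm --plan '[-0.5,0,0,0,0,-1,0,0,0,0,-1.5,0,0,0,0,-2,0,0,0,0,-2,0,0,0,0]'

```text
time: 6.18
ee_pos: [0.4831, 0.1299, 0.1]
ee_rot: [-3.14, -0.001, 2.743]
ft_force: [-6.4, 0.1, -0.5]
finger_gap: -0.0002
grip_force: 2.6
```

Call:
move_arm --plan '[-0.5,0,0,0,0,-1,0,0,0,0,-1.5,0,0,0,0,-1.5,0,0,0,0]'

```text
time: 6.52
ee_pos: [0.4845, 0.1293, 0.1]
ee_rot: [-3.14, -0.001, 2.743]
ft_force: [-6.3, -1.4, -1.0]
finger_gap: 0.0004
grip_force: 2.7
```

Call:
move_arm --plan '[-0.5,0,0,0,0,-1,0,0,0,0,-1.5,0,0,0,0,-1.5,0,0,0,0]'

```text
time: 6.85
ee_pos: [0.4858, 0.1287, 0.1]
ee_rot: [-3.14, -0.001, 2.743]
ft_force: [-6.5, -0.7, -0.4]
finger_gap: -0.0003
grip_force: 2.8
```

Call:
move_arm --plan '[-0.5,0,0,0,0,-1,0,0,0,0,-1.5,0,0,0,0,-1.5,0,0,0,0]'

```text
time: 7.18
ee_pos: [0.4871, 0.1281, 0.1]
ee_rot: [-3.14, -0.001, 2.743]
ft_force: [-7.0, -1.1, 0.8]
finger_gap: -0.0002
grip_force: 2.9
```

Call:
move_arm --plan '[-0.5,0,0,0,0,-1,0,0,0,0,-1,0,0,0,0,-1,0,0,0,0]'

```text
time: 7.52
ee_pos: [0.4877, 0.1278, 0.1]
ee_rot: [-3.14, -0.002, 2.743]
ft_force: [-8.6, 0.2, 1.2]
finger_gap: -0.0001
grip_force: 4.1
```

Call:
move_arm --plan '[-0.5,0,0,0,0,-1,0,0,0,0,-1,0,0,0,0,-1,0,0,0,0]'

```text
time: 7.85
ee_pos: [0.488, 0.1276, 0.1]
ee_rot: [-3.14, -0.003, 2.743]
ft_force: [-12.2, 2.6, 2.9]
finger_gap: -0.0002
grip_force: 6.4
```

```bash
python3 - <<'E'
from h import *
p=snapshot("side");q=snapshot("top")
f=lambda a:cv2.resize(a[:,:,::-1],(390,390),interpolation=cv2.INTER_CUBIC)
cv2.imwrite("pics/c3.png",np.hstack([f(p["color"][155:245,255:345]),f(q["color"][165:255,240:330])]))
print(read_state()["ft_force"])
E
```

```text
[-12.36956914   2.69107145   3.1567783 ]
```

View pics/c3.png

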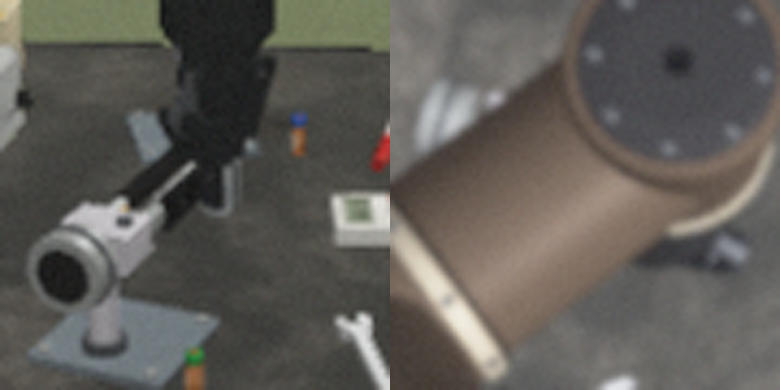

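The side view at about (190,190) shows the lever parallel to the bar with the fingers outside it, so it is at its stop. Next I let it out slowly.

Call:
move_arm --plan '[2,0,0,0,0,4,0,0,0,0,6,0,0,0,0,8,1,0,0,0,10,1,0,0,0,12,1,0,0,0,14,2,0,0,0,16,2,0,0,0,18,2,0,0,0,20,3,0,0,0,22,3,0,0,0,24,3,0,0,0,26,4,0,0,0,28,4,0,0,0,30,4,0,0,0,32,5,0,0,0,34,5,0,0,0,36,5,0,0,0,38,5,0,0,0,40,6,0,0,0]'

```text
time: 9.62
ee_pos: [0.4552, 0.1488, 0.1004]
ee_rot: [-3.141, 0.0, 2.743]
ft_force: [-0.5, -0.4, 0.7]
finger_gap: -0.0002
grip_force: 0.0
```

Call:
move_arm --plan '[3,0,0,0,0,6,0,0,0,0,10,1,0,0,0,14,1,0,0,0,14,1,0,0,0,14,1,0,0,0,14,1,0,0,0,14,1,0,0,0]'

```text
time: 10.28
ee_pos: [0.4429, 0.1554, 0.1003]
ee_rot: [3.141, 0.0, 2.743]
ft_force: [0.5, -0.0, -0.7]
finger_gap: -0.0003
grip_force: 0.0
```

```bash
python3 - <<'E'
from h import *
p=snapshot("side");q=snapshot("top")
f=lambda a:cv2.resize(a[:,:,::-1],(390,390),interpolation=cv2.INTER_CUBIC)
cv2.imwrite("pics/c4.png",np.hstack([f(p["color"][155:245,255:345]),f(q["color"][165:255,240:330])]))
print(read_state()["ft_force"])
E
```

```text
[-0.35202658 -0.31950789  0.19589805]
```

View pics/c4.png

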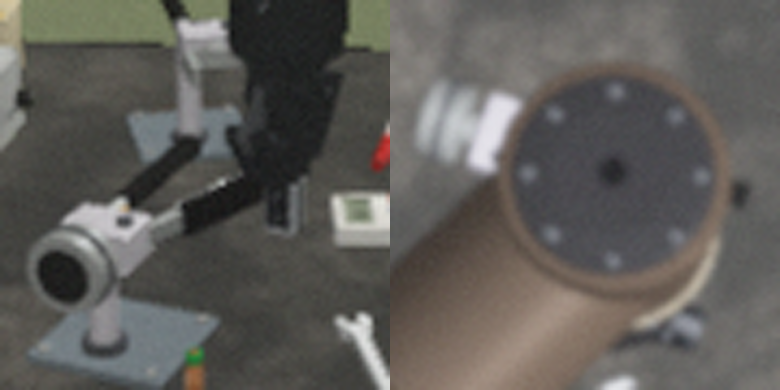

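The lever is splayed out again and the fingers are clear of it. Now the second press.

Call:
move_arm --plan '[-5,0,0,0,0,-10,-1,0,0,0,-13,-1,0,0,0,-16,-2,0,0,0,-19,-2,0,0,0,-22,-3,0,0,0,-25,-3,0,0,0,-28,-4,0,0,0,-31,-5,0,0,0,-34,-5,0,0,0,-37,-6,0,0,0,-40,-6,0,0,0,-43,-6,0,0,0,-45,-7,0,0,0,-47,-7,0,0,0,-49,-7,0,0,0,-50,-7,0,0,0,-51,-7,0,0,0,-52,-7,0,0,0,-52,-7,0,0,0]'

```text
time: 12.05
ee_pos: [0.4877, 0.1285, 0.1001]
ee_rot: [-3.141, -0.001, 2.743]
ft_force: [-5.4, 0.4, -0.2]
finger_gap: 0.0002
grip_force: 2.8
```

Call:
move_arm --plan '[-0.5,0,0,0,0,-1,0,0,0,0,-1.5,0,0,0,0,-2,0,0,0,0,-2,0,0,0,0,-2,0,0,0,0,-2,0,0,0,0,-2,0,0,0,0]'

```text
time: 12.72
ee_pos: [0.4884, 0.1281, 0.1]
ee_rot: [-3.141, -0.002, 2.743]
ft_force: [-12.8, 5.5, 3.9]
finger_gap: 0.0
grip_force: 7.0
```

```bash
python3 -c "
from h import *
s=read_state();print(s['ft_force'],s['ee_pos'],abs(s['joint_vel']).max())
print(hand_in())"
```

```text
[-12.75558247   5.51644489   3.87115568] [0.48837896 0.1281367  0.10003708] 0.0024654244992660364
the job is handed in; nothing more can be done
None
```

I pressed the crimper lever to its stop, let it slowly all the way out with the fingers off it, then pressed it in again; it is now held at the stop with about 14 N, and the job is handed in (no verdict was returned).

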